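Scrub the stained beaker and hang the brush to drip

TASK

Take the red T-handled brush off the white stand and scrub the inside of the stained beaker with three full strokes: down to the bottom and back up to the rim, three times, leaving the beaker standing in its place. Then hang the wet brush gently on the steel drip rack over the blue tray, its red crossbar lying across both cheeks in their notches and the brush hanging straight down between them. Do not press hard on the glass, and leave the clean beaker, the two bottles and the orange cap alone.

Things in the scene. Friction and masses are not known exactly. Their poses are not given: they have to be found in the camera images.
- brush: Long beaker brush hanging upright from the white stand. Red crossbar on top: 160 long along y, 14 wide along x, 18 tall, its centre 179 and its underside 170 above the origin. Below it a steel stem, diameter 10, and at the foot a head of cream and white bristles, diameter 55, 63 tall. About 110 g. Origin: centre of the underside of the bristles; z up the stem.
- brush_bar (a point): Centre of the brush's red crossbar, 179 mm above the brush origin: the place to grip it (the fingers close across its 14 mm width).
- brush_tip (a point): Bottom of the bristles, on the axis of the brush, 1 mm above the brush origin.
- dry_stand: Fixed white stand the brush hangs on at the start. A tray 140 (x) by 170 (y), rim 14 high, with two upright cheeks at y = -55 and +55, each 12 thick (y), 40 wide (x), top at height 190. On each, two flared lips up to height 207 form a notch 23 wide at the bottom. Between the cheeks (98 apart) it is open above and on both x sides. Origin: centre of its underside.
- drip_rack: Fixed drip rack on which the brush must end: the same shape and size as the white stand, but with bare steel cheeks and a blue tray. The crossbar rests on the cheek tops at height 190, in the notches, along the rack's y. Origin: centre of its underside.
- drip_rack_seat (a point): Where the centre of the brush's crossbar lies when it is hung on the drip rack: midway between the cheeks, 199 above the bench. y runs from cheek to cheek.
- stained_beaker: Loose glass beaker with a brown stain on its floor and as a ragged band round its lower wall: 84 outer diameter (90 at the white rim), 78 inner diameter, 110 tall, floor 4 thick, mass about 280 g. Origin: centre of its underside.
- stained_beaker_floor (a point): Centre of the inner floor of the stained beaker, 4 mm above its origin; the rim is 106 mm above this point.
- clean_beaker: Another glass beaker of the same size, without a stain; it is to be left alone. Origin: centre of its underside.
- amber_bottle: Amber glass bottle with a white cap, 68 in diameter, 150 tall, to be left alone. Origin: centre of its underside.
- wash_bottle: White wash bottle with a yellow cap and spout, 66 in diameter, 168 tall, to be left alone. Origin: centre of its underside.
- orange_cap: Orange screw cap lying on the bench, 54 in diameter, 28 tall, to be left alone. Origin: centre of its underside.
Not all that is in view belongs to the job. Leave any turquoise look-alike of the stained_beaker alone. What is shaped like the brush but pink is not meant.

How it is judged:
On the way, in this order (a step that is already met when the one before it is completed fails the run):
1. first stroke down: the brush tip inside the stained beaker, within 20 mm of its inner floor (horizontal distance between brush_tip and stained_beaker_floor below 0.03 m and z of brush_tip in the frame of stained_beaker_floor between -0.006 and 0.02 m), for 0.05 s.
2. first stroke up: the brush tip raised more than 60 mm above the floor of the stained beaker (horizontal distance between brush_tip and stained_beaker_floor below 0.03 m and z of brush_tip in the frame of stained_beaker_floor above 0.06 m), for 0.05 s.
3. second stroke down: the brush tip inside the stained beaker, within 20 mm of its inner floor (all of step 1), for 0.05 s.
4. second stroke up: the brush tip raised more than 60 mm above the floor of the stained beaker (all of step 2), for 0.05 s.
5. third stroke down: the brush tip inside the stained beaker, within 20 mm of its inner floor (all of step 3), for 0.05 s.
6. third stroke up: the brush tip raised more than 60 mm above the floor of the stained beaker (all of step 4), for 0.05 s.
At the end, for the whole second after the job is handed in: Brush at rest on the drip rack: crossbar centre within 10 mm across the notch, 24 mm along the bar, 6 mm in height of the seat; bar within 0.2 rad of the rack's y, brush within 0.12 rad of upright. Stained beaker upright, within 50 mm of its start; clean beaker upright, within 30 mm (x of brush_bar in the frame of drip_rack_seat between -0.01 and 0.01 m and y of brush_bar in the frame of drip_rack_seat between -0.024 and 0.024 m and z of brush_bar in the frame of drip_rack_seat between -0.006 and 0.006 m and angle between the y axis of brush and the y axis of drip_rack, either way round below 0.2 rad and angle between brush's own z axis and vertical below 0.12 rad and linear speed of brush below 0.05 m/s and angular speed of brush below 0.5 rad/s and angle between each of stained_beaker, clean_beaker's own z axis and vertical below 0.1 rad and distance of stained_beaker from where it was at the start of the episode below 0.05 m and distance of clean_beaker from where it was at the start of the episode below 0.03 m); the robot touches nothing.
It fails at once if the stained beaker is tipped by more than 0.4 rad or pushed more than 50 mm (angle between stained_beaker's own z axis and vertical above 0.4 rad or distance of stained_beaker from where it was at the start of the episode above 0.05 m).
It fails at once if the brush is pressed on the stained beaker with more than 60 N (contact force between brush and stained_beaker above 60 N).
It fails at once if the brush is let fall: out of the fingers and faster than 0.5 m/s (a drop of about 13 mm) (contact force between the fingers and brush below 0.05 N and linear speed of brush above 0.5 m/s).
It fails at once if the brush is rammed onto the drip rack with more than 80 N (contact force between brush and drip_rack above 80 N).
It fails at once if the clean beaker, a bottle or the orange cap is moved more than 30 mm (distance of any of clean_beaker, amber_bottle, wash_bottle, orange_cap from where it was at the start of the episode above 0.03 m).
It also fails if it takes over 58 s, if anything falls off the work surface, if the arm or the gripper's body presses on something with over 40 N, if the wrist force passes 120 N, or if a joint passes its speed limit or range.

ROBOT

A 6-joint arm with a two-finger parallel gripper is mounted at the origin on the work surface. World frame = base frame: x ahead of the robot, y to its left, z up, the work surface at z = 0. Lengths are in m, angles in rad, forces in N, time in s.
With the tool pointing down it reaches from about 0.3 to 0.775 m from the base axis. Payload 14.6 kg.
Tool frame: the origin (TCP) lies midway between the tips of the shut fingers; the grasp point (between the pads) lies 19 mm behind it; z points along the fingers, y is the line along which they close (so a half turn about z gives the same grasp; the last joint's range is limited). The gripper opens to 85 mm and grips with 20 to 120 N. Pads are 22 mm wide; open, the fingers measure 114 mm over their backs; the gripper's body (76 mm by 85 mm) begins 54 mm behind the grasp point. The pads swing forward as they close: fully open they stand 13 mm farther back than shut.
Start: joints at [1.146, 0.3, 1.521, -0, 1.321, -0.067], TCP at [0.193, 0.515, 0.231] pointing down, gripper open.
Joint ranges: [-3.03, 3.03], [-0.79, 2.21], [0.23, 2.52], [-1.04, 4.18], [0, 3.07], [-2.55, 2.55]. Speed limits (rad/s): [2.22, 2.22, 2.57, 3.14, 3.14, 3.14].

INTERFACE

Orientations are given as a rotation vector (axis times angle).
In Python, from bench import get_state, eyes, manip gives the robot as it stands.
- The arm moves only by the tool move_arm, never from a script. Its argument "commands" is a list of rows, each a list of 2 entries, a list of its own where there are three numbers: the shift along the world's x, y, z in cm, then the turn, a rotation vector about the world's x, y, z in rad. A call has 1 to 20 rows; each row shifts and turns the commanded pose from where the row before left it; what a row does not reach is not made up. A row lasts 1/10 s, in which the tool goes at most 50 mm and 8.59 degrees, less where a joint would pass 70% of its speed; a pose out of reach is approached as far as the arm can. A call with a gripper value outside its range is refused whole. "hand" is the closure, from -1 (fully open) to 1 (shut), set as the call begins (left out, the last holds). The fingers move at their own pace and stop on an object; "grip_force" is the grip in N (left out, the last holds). Time passes only in rows, so rows that do not move let the fingers close. It gives the time, the measured TCP pose, the force, the opening and the grip force at its end, in the units of the state.
- get_state(): the state, without advancing time (a new reading comes with each control period).
- eyes.get_image(name): name is "scene" or "top" or "wrist"; returns (picture, depth): 480x640x3 uint8, red, green, blue; 480x640 float32, m along the optical axis (not along the pixel's ray), 0 where there is no reading.
- eyes.camera_info(name): a dict with "fx", "fy", "cx", "cy" (pixels), "k1" (the pictures are not rectified: a ray, as slopes to the right and down, at radius r is drawn at 1 + k1 r^2 times it, then the intrinsics apply), "world_to_cam" (4x4, takes a point from world to camera coordinates). Camera axes: x right, y down, z forward; pixel columns grow to the right and rows downward; lengths in m; the calibration is good to about 2 mm. A picture is of the moment at which its call begins: read the wrist's pose just before it. camera_info takes no time and is no camera call; for the wrist camera it gives the pose at the moment of the call.
- manip.job_done(): hands the job in; it is judged then, once.
The state is a dict: "time_s": time; "q": joint angles; "qd": joint speeds; "effort": joint torques, N m; "eef_pos": TCP position; "tcp_rot": TCP orientation; "wrist_force": force on the tool from outside, world axes, zero at the start; "torque": the same for the moment, N m; "width": opening from 0.0 (shut) to 1.0 (fully open); "gripper_force": force on a finger pad.
Only numpy, scipy, OpenCV 4.12 (cv2) and the standard library are available. Lean on these libraries where they do the work, as an engineer would, in place of code of your own. Each camera call takes 0.05 s, during which the arm holds its last target. There are 200 camera calls.

## Working session

There is one attempt and no reset: what is moved stays moved. The work goes in short steps, Python scripts to look and compute and a tool call to move; the robot and the scene stay as the last step left them, time stands still between calls to the robot, and variables do not carry over. Pictures are saved under pics/ and viewed, at most 10 in all, crops included, and the job is handed in when it is done.

Besides the shell and the picture viewer there is one more tool, called as name([rows], argument=value, ...), one row to a line, values as JSON. move_arm: Moves the arm, as the interface text tells. Its arguments: {"type":"object","properties":{"commands":{"type":"array","items":{"type":"array"}},"hand":{"type":"number"},"grip_force":{"type":"number"}},"required":["commands"]}

```bash
mkdir -p pics; cat > h.py <<'E'
import numpy as np,cv2
from bench import get_state,eyes,manip
def grab(n):
    ci=eyes.camera_info(n); im,d=eyes.get_image(n); return im,d,ci
def cloud(d,ci):
    h,w=d.shape; u,v=np.meshgrid(np.arange(w),np.arange(h))
    K=np.array([[ci['fx'],0,ci['cx']],[0,ci['fy'],ci['cy']],[0,0,1.]])
    # undistort: r_d = r(1+k1 r^2)
    p=np.stack([u,v],-1).reshape(-1,1,2).astype(np.float64)
    s=cv2.undistortPoints(p,K,np.array([ci['k1'],0,0,0,0.])).reshape(h,w,2)
    P=np.concatenate([s*d[...,None],d[...,None]],-1)
    T=np.linalg.inv(ci['world_to_cam']); W=P@T[:3,:3].T+T[:3,3]
    W[d<=0]=np.nan
    return W,s,T
def onplane(s,T,z):
    r=np.concatenate([s,np.ones(s.shape[:-1]+(1,))],-1)@T[:3,:3].T; o=T[:3,3]
    return o+r*((z-o[2])/r[...,2])[...,None]
def save(im,f): cv2.imwrite('pics/'+f,im[...,::-1])
E
python3 - <<'E'
from h import *
for n in('scene','top'):
    im,d,ci=grab(n); save(im,n+'0.png'); np.savez(n+'0.npz',im=im,d=d,**ci); print(n,np.linalg.inv(ci['world_to_cam'])[:3].round(3).tolist(),ci['fx'],ci['k1'])
s=get_state();print(s)
E
```

```text
scene [[0.343, 0.538, -0.77, 1.451], [0.939, -0.189, 0.286, -0.345], [0.008, -0.822, -0.57, 0.827]] 589.694511017166 -0.16705769424070388
top [[-0.028, -0.989, 0.145, 0.39], [-1.0, 0.03, 0.009, -0.002], [-0.013, -0.145, -0.989, 1.222]] 548.5096368806032 0.011099799024065556
{'time_s': 0.1, 'q': array([ 1.14641231e+00,  3.00413136e-01,  1.52154113e+00, -2.80038860e-05,
        1.32069106e+00, -6.66006996e-02]), 'qd': array([ 0.0010225 , -0.00202142, -0.00223806,  0.00062969,  0.00041268,
       -0.00126837]), 'effort': array([ 2.23082388e-04, -5.44380677e+01, -3.62368190e+01, -1.03717887e-04,
        3.06459100e-03, -5.42049315e-05]), 'eef_pos': array([0.1925294 , 0.51497041, 0.23077001]), 'tcp_rot': array([-5.58960292e-01, -3.09123327e+00,  1.61419995e-03]), 'wrist_force': array([ 0.33311594, -0.07888927,  0.56378027]), 'torque': array([-0.02475697,  0.0458471 , -0.02974895]), 'gripper_force': 0.0, 'width': 0.9995422087214503}
```

View pics/scene0.png

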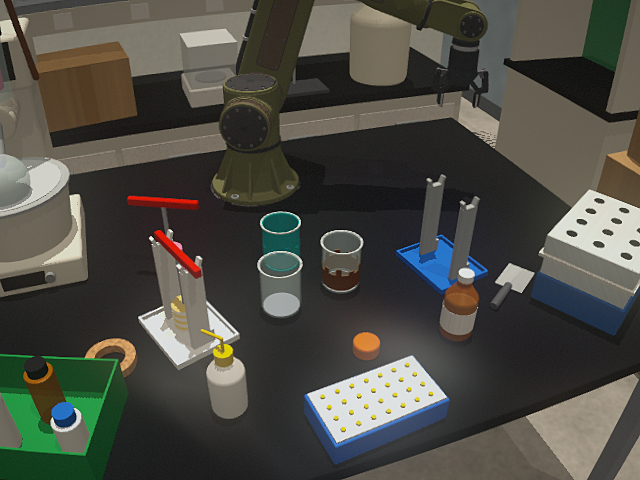

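View pics/top0.png

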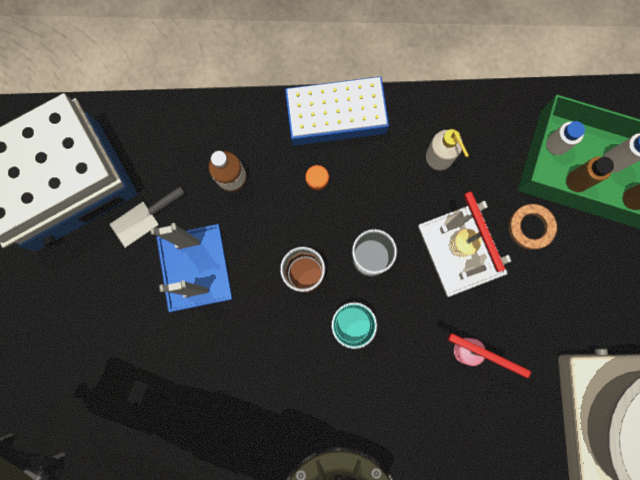

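Scene view: brush on the white stand with a red bar at (178,253) and cream bristles at (180,315). The decoy brush has its bar at (162,202) and a pink head. The stained beaker is at (341,262), the clean one at (280,285), the turquoise look-alike at (281,235), and the blue rack at (445,240). Top view: target bar at (485,230), decoy bar at (490,355), stained beaker at (303,270), rack at (195,268).

The brush meant is the cream-bristled one on the white stand, and the beaker meant is the clear one with the brown stain. I'll measure now and make one confirming crop.

```bash
cat > m.py <<'E'
from h import *
def bar(W,m):
    P=W[m]; P=P[np.isfinite(P).all(1)]
    return P
for n in('scene','top'):
    f=np.load(n+'0.npz'); im=f['im']; d=f['d']; W,s,T=cloud(d,f); hsv=cv2.cvtColor(im,cv2.COLOR_RGB2HSV)
    H,S,V=cv2.split(hsv)
    red=(((H<4)|(H>176))&(S>190)&(V>100)).astype(np.uint8)
    k,l,st,c=cv2.connectedComponentsWithStats(red)
    for i in range(1,k):
        if st[i,4]<150: continue
        P=bar(W,l==i); top=P[P[:,2]>np.nanpercentile(P[:,2],90)-.004]
        (cx,cy),(w,h),a=cv2.minAreaRect((top[:,:2]*1000).astype(np.float32)); b=cv2.boxPoints(((cx,cy),(w,h),a))
        e=max((b[1]-b[0],b[2]-b[1]),key=np.linalg.norm)
        print(n,'red',c[i].round(),'zmed',np.median(top[:,2]).round(4),'c',round(cx,1),round(cy,1),'size',round(w),round(h),'dir deg',np.degrees(np.arctan2(e[1],e[0])).round(1)%180)
    # rack: steel cheek tops & stand cheek tops by height
    blue=(H>100)&(H<122)&(S>150)&(V>90)
    k,l,st,c=cv2.connectedComponentsWithStats(blue.astype(np.uint8))
    for i in range(1,k):
        if st[i,4]<1500: continue
        P=bar(W,l==i); P=P[P[:,2]<.03]
        if len(P)<100: continue
        r=cv2.minAreaRect((P[:,:2]*1000).astype(np.float32)); print(n,'blue',c[i].round(),r, np.median(P[:,2]))
    z=W[...,2]
    for nm,cc in (('rack',None),('stand',None)):
        pass
    hi=(z>.17)&(z<.22)&(S<70)
    k,l,st,c=cv2.connectedComponentsWithStats(hi.astype(np.uint8))
    for i in range(1,k):
        if st[i,4]<15: continue
        P=W[l==i]; print(n,'hi',c[i].round(),st[i,4],P.min(0).round(3),P.max(0).round(3))
    # beaker rims
    mid=(z>.1)&(z<.116)
    k,l,st,c=cv2.connectedComponentsWithStats(cv2.dilate(mid.astype(np.uint8),np.ones((3,3))))
    for i in range(1,k):
        if st[i,4]<60: continue
        P=W[(l==i)&mid]; A=np.c_[2*P[:,:2],np.ones(len(P))]; x=np.linalg.lstsq(A,(P[:,:2]**2).sum(1),rcond=None)[0]
        print(n,'rim',c[i].round(),st[i,4],x[:2].round(4),'r',np.sqrt(x[2]+x[0]**2+x[1]**2).round(4),P[:,:2].min(0).round(3),P[:,:2].max(0).round(3))
f=np.load('scene0.npz')['im']
save(cv2.resize(f[180:370,110:510],(800,380),interpolation=cv2.INTER_CUBIC),'crop.png')
E
python3 m.py
```

```text
scene red [163. 202.] zmed 0.1842 c 325.7 -289.1 size 159 21 dir deg 62.7
scene red [176. 252.] zmed 0.2075 c 554.1 -288.9 size 160 15 dir deg 19.6
scene blue [431. 264.] ((511.83184814453125, 301.3684997558594), (189.42971801757812, 143.0728302001953), 10.92514705657959) 0.004405535897682222
scene hi [552.  16.] 737 [-0.858  1.483  0.17 ] [-0.796  1.949  0.22 ]
scene hi [380.  38.] 750 [-0.783  0.592  0.17 ] [-0.581  0.827  0.22 ]
scene hi [209.  53.] 749 [-0.846 -0.076  0.17 ] [-0.622  0.107  0.22 ]
scene hi [628.  61.] 275 [-0.185  1.485  0.17 ] [-0.14   1.604  0.22 ]
scene hi [279. 122.] 15 [0.017 0.063 0.173] [0.035 0.069 0.207]
scene hi [ 36. 184.] 3377 [-0.149 -0.641  0.17 ] [ 0.303 -0.483  0.22 ]
scene hi [245. 137.] 701 [ 0.071 -0.101  0.17 ] [0.131 0.006 0.22 ]
scene hi [435. 185.] 231 [0.457 0.272 0.17 ] [0.479 0.319 0.208]
scene hi [468. 208.] 259 [0.565 0.29  0.17 ] [0.587 0.339 0.209]
scene hi [591. 209.] 21 [0.633 0.583 0.17 ] [0.66  0.611 0.171]
scene hi [170. 234.] 57 [ 0.481 -0.299  0.185] [ 0.496 -0.286  0.208]
scene hi [156. 246.] 151 [ 0.49  -0.332  0.17 ] [ 0.50
[... 5183 characters left out ...]
] 471 [0.7289 0.2239] r 0.0242 [0.7   0.194] [0.756 0.252]
top rim [595. 171.] 393 [ 0.6926 -0.5568] r 0.0223 [ 0.668 -0.58 ] [ 0.718 -0.53 ]
top rim [460. 220.] 96 [ 0.6057 -0.2652] r 0.0182 [ 0.586 -0.288] [ 0.598 -0.25 ]
top rim [374. 250.] 732 [ 0.5347 -0.0863] r 0.0417 [ 0.491 -0.13 ] [ 0.58  -0.043]
top rim [180. 238.] 116 [0.5888 0.3181] r 0.0211 [0.569 0.296] [0.588 0.336]
top rim [302. 268.] 733 [0.5029 0.0607] r 0.0418 [0.459 0.016] [0.547 0.104]
top rim [191. 289.] 78 [0.4752 0.2919] r 0.0139 [0.462 0.277] [0.478 0.304]
top rim [354. 325.] 756 [ 0.387  -0.0399] r 0.0417 [ 0.343 -0.085] [0.43  0.004]
top rim [605. 418.] 659 [ 0.1603 -0.62  ] r 0.1241 [ 0.083 -0.594] [ 0.282 -0.495]
```

View pics/crop.png

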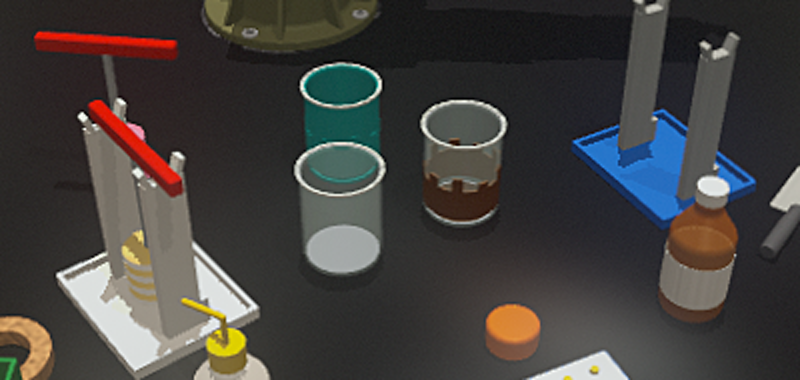

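The crop confirms it. Target: red bar with cream bristles on the white stand. The beaker at crop (463,160) has the brown stain. Now approaching above the bar.

move_arm([
  [[0, 0, 3.5], [0, 0, 0]],
  [[0, 0, 3.5], [0, 0, 0.05]],
  [[2, -4.4, 0], [0, 0, 0.036]],
  [[2, -4.4, 0], [0, 0, 0.036]],
  [[2, -4.4, 0], [0, 0, 0.036]],
  [[2, -4.4, 0], [0, 0, 0.036]],
  [[2, -4.4, 0], [0, 0, 0.036]],
  [[2, -4.4, 0], [0, 0, 0.036]],
  [[2, -4.4, 0], [0, 0, 0.036]],
  [[2, -4.4, 0], [0, 0, 0.036]],
  [[2, -4.4, 0], [0, 0, 0.036]],
  [[2, -4.4, 0], [0, 0, 0.036]],
  [[2, -4.4, 0], [0, 0, 0.036]],
  [[2, -4.4, 0], [0, 0, 0.036]],
  [[2, -4.4, 0], [0, 0, 0.036]],
  [[2, -4.4, 0], [0, 0, 0.036]],
  [[2, -4.4, 0], [0, 0, 0.036]],
  [[2, -4.4, 0], [0, 0, 0.036]],
  [[2, -4.4, 0], [0, 0, 0.036]],
  [[2, -4.4, 0], [0, 0, 0.036]],
], hand=-1)

```text
time_s: 2.1
eef_pos: [0.553, -0.2788, 0.3009]
tcp_rot: [0.534, -3.096, -0.001]
wrist_force: [0.5, -0.0, 0.6]
width: 1.004
gripper_force: 0.0
```

move_arm([
  [[0, -1, 0], [0, 0, 0]],
  [[0, 0, 0], [0, 0, 0]],
  [[0, 0, 0], [0, 0, 0]],
])

```text
time_s: 2.4
eef_pos: [0.5524, -0.286, 0.3013]
tcp_rot: [0.532, -3.096, -0.001]
wrist_force: [0.4, 0.2, 0.0]
width: 1.002
gripper_force: 0.0
```

```bash
cat > w.py <<'E'
from h import *
import sys
from scipy.spatial.transform import Rotation as R
s=get_state(); r=R.from_rotvec(s['tcp_rot']).as_matrix(); print(s['time_s'],s['eef_pos'].round(4),'toolx deg',np.degrees(np.arctan2(r[1,0],r[0,0])).round(1)%180,'down',r[:,2].round(3),'F',s['wrist_force'].round(2),s['width'])
for n in ('wrist','top'):
    im,d,ci=grab(n); save(im,n+'_'+sys.argv[1]+'.png'); W,_,T=cloud(d,ci); H,S,V=cv2.split(cv2.cvtColor(im,cv2.COLOR_RGB2HSV))
    np.savez(n+sys.argv[1]+'.npz',im=im,d=d,**ci)
    red=((H<6)|(H>174))&(S>150)&(V>70)
    k,l,st,c=cv2.connectedComponentsWithStats(red.astype(np.uint8))
    for i in range(1,k):
        if st[i,4]<120: continue
        P=W[l==i]; P=P[np.isfinite(P).all(1)]
        if len(P)<50: continue
        zt=np.percentile(P[:,2],90); t=P[abs(P[:,2]-zt)<.005]
        (cx,cy),(w,h),a=cv2.minAreaRect((t[:,:2]*1000).astype(np.float32)); e=np.linalg.svd(t[:,:2]-t[:,:2].mean(0),full_matrices=False)[2][0]
        print(n,c[i].round(),st[i,4],'z',zt.round(4),'c',round(cx,1),round(cy,1),round(w),round(h),'mean',t.mean(0).round(4),'deg',np.degrees(np.arctan2(e[1],e[0])).round(1)%180)
E
python3 w.py 1
```

```text
2.4 [ 0.5524 -0.286   0.3013] toolx deg 19.5 down [-0.  0. -1.] F [0.43 0.15 0.01] 1.0024072146278673
wrist [318. 230.] 5456 z 0.2083 c 554.5 -287.7 159 14 mean [ 0.5471 -0.2902  0.2074] deg 19.5
top [472. 204.] 217 z 0.2104 c 605.8 -267.4 49 14 mean [ 0.6064 -0.2673  0.2081] deg 19.30000000000001
```

View pics/wrist_1.png

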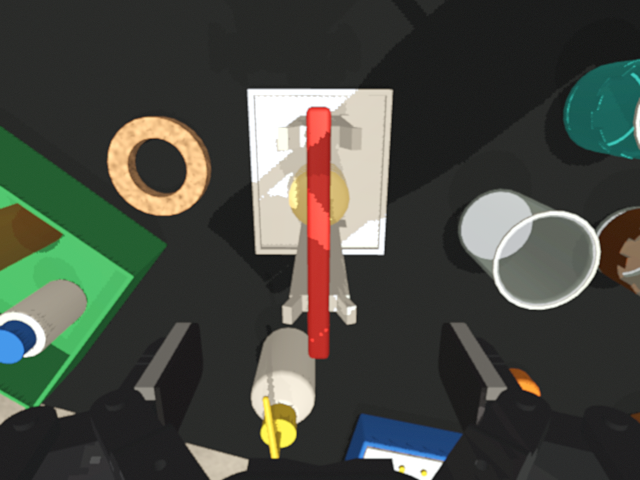

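The wrist view shows the bar vertical at column 318, from row 108 to 357, midway between the open fingers and aligned with the tool. Descending and gripping.

move_arm([
  [[0.2, -0.2, -2], [0, 0, 0]],
  [[0, 0, -2], [0, 0, 0]],
  [[0, 0, -2], [0, 0, 0]],
  [[0, 0, -2], [0, 0, 0]],
  [[0, 0, -1.5], [0, 0, 0]],
  [[0, 0, -1.5], [0, 0, 0]],
  [[0, 0, -1], [0, 0, 0]],
  [[0, 0, 0], [0, 0, 0]],
  [[0, 0, 0], [0, 0, 0]],
])

```text
time_s: 3.4
eef_pos: [0.5549, -0.2888, 0.182]
tcp_rot: [-0.532, 3.096, -0.001]
wrist_force: [0.3, -0.9, 0.7]
width: 1.001
gripper_force: 0.0
```

move_arm([
  [[0, 0, 0], [0, 0, 0]],
  [[0, 0, 0], [0, 0, 0]],
  [[0, 0, 0], [0, 0, 0]],
  [[0, 0, 0], [0, 0, 0]],
  [[0, 0, 0], [0, 0, 0]],
  [[0, 0, 0], [0, 0, 0]],
  [[0, 0, 0], [0, 0, 0]],
  [[0, 0, 0], [0, 0, 0]],
  [[0, 0, 0], [0, 0, 0]],
  [[0, 0, 0], [0, 0, 0]],
], hand=1, grip_force=50)

```text
time_s: 4.4
eef_pos: [0.5547, -0.2889, 0.1815]
tcp_rot: [-0.532, 3.096, -0.0]
wrist_force: [-0.7, 0.3, 4.2]
width: 0.157
gripper_force: 50.5
```

move_arm([
  [[0, 0, 0.5], [0, 0, 0]],
  [[0, 0, 1], [0, 0, 0]],
  [[0, 0, 1.5], [0, 0, 0]],
  [[0, 0, 2], [0, 0, 0]],
  [[0, 0, 2], [0, 0, 0]],
  [[0, 0, 2], [0, 0, 0]],
  [[0, 0, 2], [0, 0, 0]],
  [[0, 0, 1.5], [0, 0, 0]],
  [[0, 0, 1], [0, 0, 0]],
  [[0, 0, 0], [0, 0, 0]],
  [[0, 0, 0], [0, 0, 0]],
])

```text
time_s: 5.5
eef_pos: [0.5545, -0.2888, 0.3159]
tcp_rot: [0.532, -3.096, -0.001]
wrist_force: [-0.3, 0.9, -1.7]
width: 0.155
gripper_force: 49.8
```

```bash
python3 w.py 2; python3 - <<'E'
from h import *
im,d,ci=grab('scene'); save(im[100:400,60:460],'scene2.png'); np.savez('scene2.npz',im=im,d=d,**ci)
W,_,_=cloud(d,ci); H,S,V=cv2.split(cv2.cvtColor(im,cv2.COLOR_RGB2HSV))
m=(W[...,0]>.45)&(W[...,0]<.66)&(W[...,1]>-.37)&(W[...,1]<-.2)&(H>15)&(H<35)&(S>60)&(W[...,2]<.24)
P=W[m]; print(len(P),P.mean(0).round(4),P.min(0).round(4),P.max(0).round(4))
E
```

```text
5.5 [ 0.5545 -0.2888  0.3159] toolx deg 19.5 down [-0.  0. -1.] F [-0.28  0.93 -1.7 ] 0.15520766848301099
wrist [320. 280.] 15341 z 0.3426 c 537.3 -295.8 123 14 mean [ 0.529  -0.2989  0.3417] deg 19.5
top [493. 186.] 306 z 0.3435 c 606.4 -269.6 49 14 mean [ 0.6082 -0.2684  0.3414] deg 16.599999999999994
689 [ 0.5664 -0.2892  0.1921] [ 0.4919 -0.3175 -0.003 ] [ 0.6491 -0.2161  0.2299]
```

View pics/scene2.png

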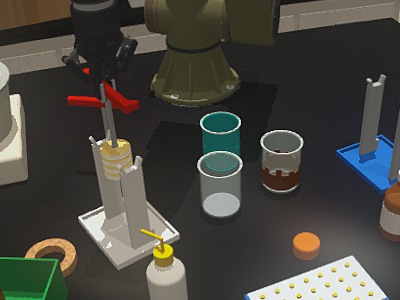

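Brush held upright; the cream head at crop (117,160) clears the stand. Moving over the stained beaker.

move_arm([
  [[-0.3, 1, 0], [0, 0, -0.01]],
  [[-0.3, 2, 0], [0, 0, -0.01]],
  [[-0.3, 2.5, 0], [0, 0, -0.01]],
  [[-0.3, 2.5, 0], [0, 0, -0.01]],
  [[-0.4, 2.5, 0], [0, 0, -0.01]],
  [[-0.4, 2.5, 0], [0, 0, -0.01]],
  [[-0.4, 2.5, 0], [0, 0, -0.01]],
  [[-0.4, 2.5, 0], [0, 0, -0.01]],
  [[-0.4, 2.5, 0], [0, 0, -0.01]],
  [[-0.4, 2.5, 0], [0, 0, -0.01]],
  [[-0.4, 2.5, 0], [0, 0, -0.01]],
  [[-0.3, 2.5, 0], [0, 0, -0.01]],
  [[-0.3, 2.5, 0], [0, 0, -0.01]],
  [[-0.3, 2, 0], [0, 0, -0.01]],
  [[-0.3, 1.8, 0], [0, 0, -0.01]],
  [[0, 1, 0], [0, 0, -0.02]],
  [[0, 0, 0], [0, 0, 0]],
  [[0, 0, 0], [0, 0, 0]],
])

```text
time_s: 7.45
eef_pos: [0.5023, 0.0642, 0.3162]
tcp_rot: [0.268, -3.13, 0.0]
wrist_force: [0.0, 0.4, -1.8]
width: 0.156
gripper_force: 49.8
```

```bash
python3 - <<'E'
from h import *
print(get_state()['eef_pos'])
im,d,ci=grab('scene'); save(im[100:400,160:560],'scene3.png')
W,_,_=cloud(d,ci); H,S,V=cv2.split(cv2.cvtColor(im,cv2.COLOR_RGB2HSV)); z=W[...,2]
near=np.hypot(W[...,0]-.5025,W[...,1]-.0595)<.06
for lo,hi in((.15,.17),(.17,.19),(.19,.22),(.24,.3)):
    P=W[near&(z>lo)&(z<hi)]; print(lo,len(P),P.min(0).round(3),P.max(0).round(3),P.mean(0).round(4))
E
```

```text
[0.50230199 0.06417507 0.31618162]
0.15 164 [0.489 0.035 0.156] [0.529 0.087 0.17 ] [0.5161 0.0551 0.1633]
0.17 191 [0.484 0.035 0.17 ] [0.528 0.087 0.19 ] [0.5161 0.0552 0.1803]
0.19 499 [0.474 0.034 0.19 ] [0.529 0.089 0.22 ] [0.511  0.0577 0.2079]
0.24 135 [0.497 0.056 0.242] [0.509 0.067 0.3  ] [0.5034 0.0607 0.2702]
```

View pics/scene3.png

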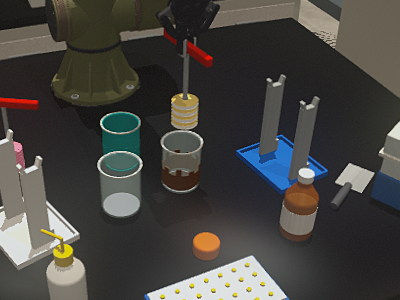

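Head (crop (185,110)) hangs straight over the stained beaker (182,160). Small shift, then the strokes.

move_arm([
  [[0, -0.3, -1], [0, 0, 0]],
  [[0, 0, -2], [0, 0, 0]],
  [[0, 0, -2], [0, 0, 0]],
  [[0, 0, -2], [0, 0, 0]],
  [[0, 0, -2], [0, 0, 0]],
  [[0, 0, -2], [0, 0, 0]],
  [[0, 0, -1.5], [0, 0, 0]],
  [[0, 0, -1], [0, 0, 0]],
  [[0, 0, -0.5], [0, 0, 0]],
  [[0, 0, 0], [0, 0, 0]],
  [[0, 0, 0], [0, 0, 0]],
])

```text
time_s: 8.6
eef_pos: [0.5029, 0.0611, 0.1768]
tcp_rot: [-0.267, 3.129, -0.0]
wrist_force: [1.0, -0.2, -1.5]
width: 0.156
gripper_force: 49.8
```

move_arm([
  [[0, 0, -0.3], [0, 0, 0]],
  [[0, 0, 0], [0, 0, 0]],
  [[0, 0, 1.5], [0, 0, 0]],
  [[0, 0, 2], [0, 0, 0]],
  [[0, 0, 2], [0, 0, 0]],
  [[0, 0, 2], [0, 0, 0]],
  [[0, 0, 1.5], [0, 0, 0]],
  [[0, 0, 0], [0, 0, 0]],
  [[0, 0, 0], [0, 0, 0]],
  [[0, 0, -1.5], [0, 0, 0]],
  [[0, 0, -2], [0, 0, 0]],
  [[0, 0, -2], [0, 0, 0]],
  [[0, 0, -2], [0, 0, 0]],
  [[0, 0, -1.5], [0, 0, 0]],
  [[0, 0, 0], [0, 0, 0]],
  [[0, 0, 0], [0, 0, 0]],
  [[0, 0, 0], [0, 0, 0]],
])

```text
time_s: 10.3
eef_pos: [0.5029, 0.0612, 0.1739]
tcp_rot: [-0.267, 3.129, 0.0]
wrist_force: [-0.1, 0.3, -1.3]
width: 0.159
gripper_force: 49.7
```

move_arm([
  [[0, 0, 1.5], [0, 0, 0]],
  [[0, 0, 2], [0, 0, 0]],
  [[0, 0, 2], [0, 0, 0]],
  [[0, 0, 2], [0, 0, 0]],
  [[0, 0, 1.5], [0, 0, 0]],
  [[0, 0, 0], [0, 0, 0]],
  [[0, 0, 0], [0, 0, 0]],
  [[0, 0, -1.5], [0, 0, 0]],
  [[0, 0, -2], [0, 0, 0]],
  [[0, 0, -2], [0, 0, 0]],
  [[0, 0, -2], [0, 0, 0]],
  [[0, 0, -1.5], [0, 0, 0]],
  [[0, 0, 0], [0, 0, 0]],
  [[0, 0, 0], [0, 0, 0]],
  [[0, 0, 0], [0, 0, 0]],
])

```text
time_s: 11.8
eef_pos: [0.5029, 0.0612, 0.174]
tcp_rot: [-0.267, 3.129, -0.0]
wrist_force: [0.3, 0.3, -1.4]
width: 0.161
gripper_force: 49.7
```

move_arm([
  [[0, 0, 1.5], [0, 0, 0]],
  [[0, 0, 2], [0, 0, 0]],
  [[0, 0, 2], [0, 0, 0]],
  [[0, 0, 2], [0, 0, 0]],
  [[0, 0, 1], [0, 0, 0]],
  [[0, 0, 0], [0, 0, 0]],
  [[0, 0, 1], [0, 0, 0]],
  [[0, 0, 2], [0, 0, 0]],
  [[0, 0, 2], [0, 0, 0]],
  [[0, 0, 1.5], [0, 0, 0]],
  [[0.5, 1, 0], [0, 0, 0]],
  [[1, 2, 0], [0, 0, 0]],
  [[1, 2, 0], [0, 0, 0]],
  [[1, 2, 0], [0, 0, 0]],
  [[1, 2, 0], [0, 0, 0]],
  [[0, 0.6, 0], [0, 0, 0]],
  [[0, 0, 0], [0, 0, 0]],
  [[0, 0, 0], [0, 0, 0]],
])

```text
time_s: 13.6
eef_pos: [0.5474, 0.1569, 0.3227]
tcp_rot: [0.267, -3.129, 0.0]
wrist_force: [-0.7, 0.1, -1.7]
width: 0.156
gripper_force: 49.8
```

```bash
cat > r.py <<'E'
from h import *
s=get_state(); print(s['eef_pos'])
def rk(n,f):
    W,_,_=cloud(f['d'],f); z=W[...,2]; S=cv2.cvtColor(f['im'],cv2.COLOR_RGB2HSV)[...,1]
    C=[]
    for c0 in((.468,.2965),(.577,.3145)):
        m=(np.hypot(W[...,0]-c0[0],W[...,1]-c0[1])<.035)&(z>.185)&(z<.212)&(S<90)
        P=W[m]; 
        if len(P)<20: print(n,'few',len(P)); continue
        a=np.radians(9.8); e=np.array([np.cos(a),np.sin(a)]); q=np.array([-np.sin(a),np.cos(a)])
        u,v=P[:,:2]@e,P[:,:2]@q
        L=P[:,2]>.200; vm=v.mean(); 
        print(n,len(P),'along',u.min().round(4),u.max().round(4),'across',v.min().round(4),v.max().round(4),'mid',((v.min()+v.max())/2).round(4),'lips hi z',np.sort(v[L]).round(3)[[0,-1]],'inner', v[L&(v<vm)].max().round(4), v[L&(v>vm)].min().round(4))
    P=None
a=np.radians(9.8);e=np.array([np.cos(a),np.sin(a)]); q=np.array([-np.sin(a),np.cos(a)])
print('guess across',np.array([.5225,.305])@q,'along',np.array([.5225,.305])@e,'tcp across/along',s['eef_pos'][:2]@q,s['eef_pos'][:2]@e)
rk('scene0',np.load('scene0.npz')); rk('top0',np.load('top0.npz'))
for n in('wrist','top','scene'):
    im,d,ci=grab(n); ci=dict(ci,im=im,d=d); np.savez(n+'4.npz',**ci); rk(n,ci); 
    if n=='wrist': save(im,'wrist4.png')
E
python3 r.py
```

```text
[0.54735074 0.15692537 0.32272496]
guess across 0.21161494572321246 along 0.5667895242032635 tcp across/along 0.06147119853567604 0.566073935025466
scene0 134 along 0.5031 0.5205 across 0.1877 0.2352 mid 0.2114 lips hi z [0.188 0.235] inner 0.1964 0.2258
scene0 155 along 0.6122 0.6299 across 0.1872 0.2365 mid 0.2119 lips hi z [0.187 0.237] inner 0.1977 0.2236
top0 175 along 0.5068 0.5193 across 0.1904 0.2362 mid 0.2133 lips hi z [0.19  0.236] inner 0.1977 0.2276
top0 184 along 0.6162 0.6294 across 0.1907 0.2372 mid 0.2139 lips hi z [0.191 0.237] inner 0.1985 0.2274
wrist 1752 along 0.5068 0.5191 across 0.189 0.2368 mid 0.2129 lips hi z [0.189 0.237] inner 0.1969 0.2264
wrist 1500 along 0.6162 0.6297 across 0.1898 0.2364 mid 0.2131 lips hi z [0.19  0.236] inner 0.1973 0.2268
top 39 along 0.5072 0.5193 across 0.2277 0.2364 mid 0.232 lips hi z [0.228 0.236] inner 0.2313 0.2316
top few 14
scene 135 along 0.503 0.5208 across 0.189 0.2359 mid 0.2124 lips hi z [0.189 0.236] inner 0.1955 0.2255
scene 153 along 0.6121 0.6294 across 0.1878 0.237 mid 0.2124 lips hi z [0.188 0.237] inner 0.1963 0.2246
```

View pics/wrist4.png

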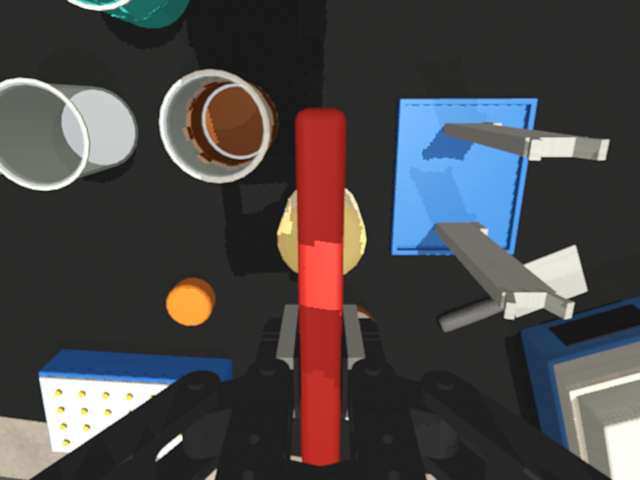

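The beaker is standing in its place (215,125). The rack cheeks (570,148) and (537,300) are to the right, and the bar is aligned with the rack. Moving along the rack's x, between the cheeks.

move_arm([
  [[-0.2, 1, 0], [0, 0, 0]],
  [[-0.2, 1.5, 0], [0, 0, 0]],
  [[-0.3, 2, 0], [0, 0, 0]],
  [[-0.3, 2, 0], [0, 0, 0]],
  [[-0.3, 2, 0], [0, 0, 0]],
  [[-0.3, 2, 0], [0, 0, 0]],
  [[-0.3, 2, 0], [0, 0, 0]],
  [[-0.3, 1.4, 0], [0, 0, 0]],
  [[-0.2, 1, 0], [0, 0, 0]],
  [[0, 0, 0], [0, 0, 0]],
  [[0, 0, 0], [0, 0, 0]],
  [[0, 0, 0], [0, 0, 0]],
])

```text
time_s: 14.95
eef_pos: [0.5238, 0.3055, 0.3234]
tcp_rot: [-0.266, 3.13, -0.0]
wrist_force: [-0.7, 0.1, -2.2]
width: 0.151
gripper_force: 49.8
```

```bash
python3 - <<'E'
from h import *
from scipy.spatial.transform import Rotation as R
s=get_state(); p=s['eef_pos']; a=np.radians(9.8);e=np.array([np.cos(a),np.sin(a)]); q=np.array([-np.sin(a),np.cos(a)])
r=R.from_rotvec(s['tcp_rot']).as_matrix(); print(p,'across',p[:2]@q,'along',p[:2]@e,'yaw',np.degrees(np.arctan2(r[1,0],r[0,0]))%180)
im,d,ci=grab('scene'); W,_,_=cloud(d,ci); H,S,V=cv2.split(cv2.cvtColor(im,cv2.COLOR_RGB2HSV))
m=((H<6)|(H>174))&(S>150)&(V>70)&(W[...,2]>.3)&(np.hypot(W[...,0]-.523,W[...,1]-.306)<.12)
P=W[m]; t=P[P[:,2]>np.percentile(P[:,2],90)-.006]; print('bar scene z',np.percentile(P[:,2],95),'along',(P[:,:2]@e).min(),(P[:,:2]@e).max(),'across',np.percentile(t[:,:2]@q,[2,98]))
E
```

```text
[0.52383757 0.30553556 0.32335899] across 0.2119150196584593 along 0.5681987321169591 yaw 9.706560110431496
bar scene z 0.3496392783502348 along 0.48689409115508747 0.6487564241589492 across [0.18892147 0.21679928]
```

move_arm([
  [[0, 0.1, -1], [0, 0, 0]],
  [[0, 0, -2], [0, 0, 0]],
  [[0, 0, -2], [0, 0, 0]],
  [[0, 0, -2], [0, 0, 0]],
  [[0, 0, -2], [0, 0, 0]],
  [[0, 0, -1.5], [0, 0, 0]],
  [[0, 0, -1], [0, 0, 0]],
  [[0, 0, -0.5], [0, 0, 0]],
  [[0, 0, -0.4], [0, 0, 0]],
  [[0, 0, -0.4], [0, 0, 0]],
  [[0, 0, -0.3], [0, 0, 0]],
  [[0, 0, -0.3], [0, 0, 0]],
  [[0, 0, -0.2], [0, 0, 0]],
  [[0, 0, 0], [0, 0, 0]],
  [[0, 0, 0], [0, 0, 0]],
  [[0, 0, 0], [0, 0, 0]],
])

```text
time_s: 16.6
eef_pos: [0.5237, 0.3072, 0.1875]
tcp_rot: [-0.267, 3.13, 0.0]
wrist_force: [-0.9, 0.2, -1.8]
width: 0.151
gripper_force: 49.8
```

move_arm([
  [[0, 0, -0.2], [0, 0, 0]],
  [[0, 0, -0.15], [0, 0, 0]],
  [[0, 0, -0.1], [0, 0, 0]],
  [[0, 0, 0], [0, 0, 0]],
  [[0, 0, 0], [0, 0, 0]],
])

```text
time_s: 17.1
eef_pos: [0.5236, 0.3072, 0.1828]
tcp_rot: [0.267, -3.13, 0.0]
wrist_force: [-0.2, 0.2, -1.1]
width: 0.154
gripper_force: 49.8
```

move_arm([
  [[0, 0, -0.05], [0, 0, 0]],
  [[0, 0, -0.05], [0, 0, 0]],
  [[0, 0, 0], [0, 0, 0]],
  [[0, 0, 0], [0, 0, 0]],
])

```text
time_s: 17.5
eef_pos: [0.5236, 0.3071, 0.1818]
tcp_rot: [0.267, -3.13, 0.0]
wrist_force: [-0.8, 0.6, -0.6]
width: 0.158
gripper_force: 49.8
```

move_arm([
  [[0, 0, -0.05], [0, 0, 0]],
  [[0, 0, -0.05], [0, 0, 0]],
  [[0, 0, 0], [0, 0, 0]],
  [[0, 0, 0], [0, 0, 0]],
])

```text
time_s: 17.9
eef_pos: [0.5237, 0.3072, 0.1815]
tcp_rot: [-0.267, 3.13, 0.0]
wrist_force: [-2.8, -1.2, 5.0]
width: 0.154
gripper_force: 50.7
```

Contact at 5 N: the bar is seated. Opening the gripper.

move_arm([
  [[0, 0, 0], [0, 0, 0]],
  [[0, 0, 0], [0, 0, 0]],
  [[0, 0, 0], [0, 0, 0]],
  [[0, 0, 0], [0, 0, 0]],
  [[0, 0, 0], [0, 0, 0]],
  [[0, 0, 0], [0, 0, 0]],
  [[0, 0, 0], [0, 0, 0]],
  [[0, 0, 0], [0, 0, 0]],
  [[0, 0, 0], [0, 0, 0]],
  [[0, 0, 0], [0, 0, 0]],
], hand=-1)

```text
time_s: 18.9
eef_pos: [0.5236, 0.3071, 0.1808]
tcp_rot: [0.267, -3.13, 0.0]
wrist_force: [0.0, 0.2, -0.3]
width: 1.004
gripper_force: 0.0
```

move_arm([
  [[0, 0, 1], [0, 0, 0]],
  [[0, 0, 2], [0, 0, 0]],
  [[0, 0, 2], [0, 0, 0]],
  [[0, 0, 2], [0, 0, 0]],
  [[0, 0, 2], [0, 0, 0]],
  [[0, 0, 2], [0, 0, 0]],
  [[0, 0, 1], [0, 0, 0]],
  [[0, 0, 0], [0, 0, 0]],
  [[0, 0, 0], [0, 0, 0]],
  [[0, 0, 0], [0, 0, 0]],
])

```text
time_s: 19.9
eef_pos: [0.5234, 0.307, 0.2996]
tcp_rot: [0.267, -3.129, 0.001]
wrist_force: [-0.6, 0.4, 0.1]
width: 1.001
gripper_force: 0.0
```

```bash
python3 w.py 5; python3 m.py >/dev/null; python3 - <<'E'
from h import *
im,d,ci=grab('scene'); save(cv2.resize(im[130:330,220:520],(750,500)),'scene5.png')
E
```

```text
19.9 [0.5234 0.307  0.2996] toolx deg 9.699999999999989 down [-0.002 -0.001 -1.   ] F [-0.56  0.43  0.09] 1.000996375755743
wrist [320. 239.] 5067 z 0.2083 c 524.3 306.1 159 14 mean [0.5224 0.3058 0.2074] deg 10.1
top [171. 272.] 399 z 0.2114 c 494.0 300.8 97 13 mean [0.4957 0.3006 0.2086] deg 10.699999999999989
top [490. 356.] 754 z 0.1869 c 324.2 -284.4 159 15 mean [ 0.3239 -0.2853  0.1849] deg 62.0
```

View pics/scene5.png

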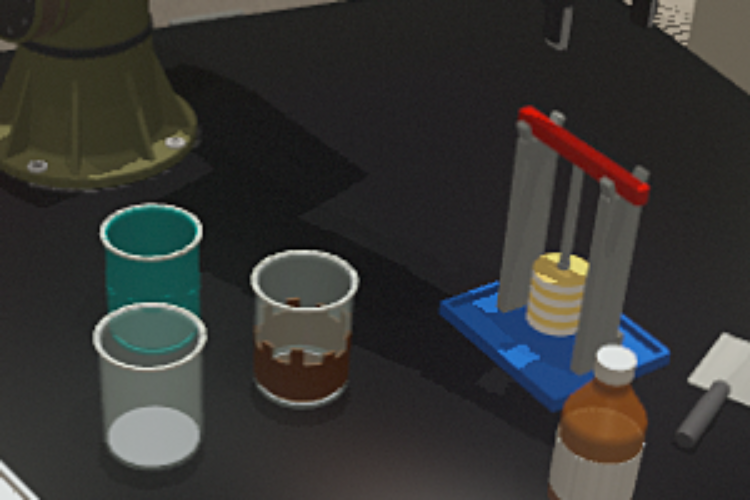

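The red bar (583,153) lies in both notches, with its top at 208 mm as expected. The brush hangs upright at (560,290), and the beakers stand in place. Handing in.

```bash
python3 -c "
from bench import manip
print(manip.job_done())"
```

```text
the job is handed in; nothing more can be done
None
```

I gave the stained beaker three full brush strokes and left it standing in its place; the brush now hangs upright on the drip rack with its bar in both notches, and I handed the job in at about 20 s (no verdict came back).

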